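# Shelve two three-volume sets, one volume still in the mending press

### The arm

A 6-joint arm with a two-finger parallel gripper is mounted at the origin on the work surface. World frame = base frame: x ahead of the robot, y to its left, z up, the work surface at z = 0. Lengths are in mm, angles in rad, forces in N, time in s.
With the tool pointing down it reaches from about 300 to 775 mm from the base axis. Payload 14.6 kg.
Tool frame: the origin (TCP) lies at the very end of the fingers, on their centre line; the grasp point (between the pads) lies 19 mm behind it; z points along the fingers, y is the line along which they close (so a half turn about z gives the same grasp; the last joint's range is limited). The gripper opens to 94 mm and grips with 3 to 60 N. Pads are 16 mm wide; open, the fingers measure 119 mm over their backs; the gripper's body (75 mm by 177 mm) begins 78 mm behind the grasp point.
Start: joints at [1.04, 0.3, 1.521, -0, 1.321, -0.067], TCP at [246.038, 491.888, 177.646] pointing down, gripper open.
Joint ranges: [-3.03, 3.03], [-0.79, 2.21], [0.23, 2.52], [-1.04, 4.18], [0, 3.07], [-2.55, 2.55]. Speed limits (rad/s): [2.22, 2.22, 2.57, 3.14, 3.14, 3.14].

### API

Orientations are given as [roll, pitch, yaw] about the fixed x, y, z axes, in that order (R = Rz(yaw) Ry(pitch) Rx(roll)).
In Python, from cell import manip, eyes, ticket gives the robot as it stands. The module is installed in compiled form; this text tells all that it offers.
- The arm moves only by the tool arm_command, never from a script. Its argument "plan" is a list of rows, each a list of 5 numbers: the opening, from -1 (shut) to 1 (fully open), then the shift along the tool's x, y, z in m, then the turn about the tool's z in rad. In form: [[jaw, dx, dy, dz, roll], ...]. A call has 1 to 20 rows; each row shifts and turns the commanded pose from where the row before left it, along the tool's axes as they then stand; what a row does not reach is not made up. A row lasts 1/8 s, in which the tool goes at most 62.5 mm and 10.7 degrees, less where a joint would pass 70% of its speed; a pose out of reach is approached as far as the arm can. A call is refused whole if a number of a shift passes 0.0625 or a number of a turn 0.188, either way. A call with a gripper value outside its range is refused whole. The fingers move at their own pace and stop on an object; "newtons" is the grip in N (left out, the last holds). Time passes only in rows, so rows that do not move let the fingers close. It gives the time, the measured TCP pose, the force, the opening and the grip force at its end, in the units of the state.
- manip.read_state(): the state, without advancing time (a new reading comes with each control period).
- eyes.camera(name): name is "side" or "top" or "wrist"; returns a dict with "img" (480x640x3 uint8, blue, green, red), "z_map" (480x640 float32, mm along the optical axis (not along the pixel's ray), 0 where there is no reading), "fx", "fy", "cx", "cy" (pixels), "eye" and "orientation" of the camera in the world. Camera axes: x right, y down, z forward; pixel columns grow to the right and rows downward; lengths in mm; the calibration is good to about 2 mm. A picture is of the moment at which its call begins.
- ticket.sign_off(): hands the job in; it is judged then, once.
The state is a dict: "clock": time; "joints": joint angles; "qd": joint speeds; "effort": joint torques, N m; "eef_pos": TCP position; "eef_rot": TCP orientation; "wrist_force": force on the tool from outside, world axes, zero at the start; "moment": the same for the moment, N m; "finger_gap": finger opening in mm; "finger_force": force on a finger pad.
Only numpy, scipy, OpenCV 4.12 (cv2) and the standard library are available. Lean on these libraries where they do the work, as an engineer would, in place of code of your own. Each camera call takes 0.05 s, during which the arm holds its last target. There are 200 camera calls.

### The job

Flip the toggle clamp of the book press right up to free the mended red volume three, and put it and the three volumes from the tray into the rack to complete the two sets: in each colour, seen from the robot's side where the spines show, volume one goes in the bay immediately left of the volume two already there and volume three in the bay immediately right of it. Stand every book upright and square in its bay with its spine towards the robot and in line with its neighbour's; do not pull the mended book out while it is clamped, leave the two volumes that are already in the rack where they stand, and leave the clamp open.

Things in the scene. Friction and masses are not known exactly. Their poses are not given: they have to be found in the camera images.
- blue_one: Blue book, volume one: 1 gold band on the spine, 1 black bar across the cream top edge. Upright, 105 deep (x), 26 thick (y), 155 high (z) mm. Origin: foot of the spine, mid-thickness; +x runs from spine to fore-edge. Starts upright in one of three bays (any) of a low plywood tray: pitch 62, floor 10 above the desk, walls 72 high.
- blue_three: Blue book, volume three: 3 gold bands on the spine, 3 black bars across the cream top edge. Upright, 105 deep (x), 30 thick (y), 155 high (z) mm. Origin: foot of the spine, mid-thickness; +x runs from spine to fore-edge. Starts upright in one of three bays (any) of a low plywood tray: pitch 62, floor 10 above the desk, walls 72 high.
- red_one: Red book, volume one: 1 gold band on the spine, 1 black bar across the cream top edge. Upright, 105 deep (x), 28 thick (y), 155 high (z) mm. Origin: foot of the spine, mid-thickness; +x runs from spine to fore-edge. Starts upright in one of three bays (any) of a low plywood tray: pitch 62, floor 10 above the desk, walls 72 high.
- red_three: Red book, volume three: 3 gold bands on the spine, 3 black bars across the cream top edge. Upright, 105 deep (x), 30 thick (y), 155 high (z) mm. Origin: foot of the spine, mid-thickness; +x runs from spine to fore-edge. The mended one: starts upright in the press, pinched between its cheeks; press floor 10 above the desk.
- blue_two: Blue book, volume two: 2 gold bands on the spine, 2 black bars across the cream top edge. Upright, 105 deep (x), 30 thick (y), 155 high (z) mm. Origin: foot of the spine, mid-thickness; +x runs from spine to fore-edge. Already in the rack, in the second bay from the left or right end (varies), an empty bay on each side; stays there.
- red_two: Red book, volume two: 2 gold bands on the spine, 2 black bars across the cream top edge. Upright, 105 deep (x), 28 thick (y), 155 high (z) mm. Origin: foot of the spine, mid-thickness; +x runs from spine to fore-edge. Already in the rack, in the second bay from the left or right end (varies), an empty bay on each side; stays there.
- rack: Grey sorter rack with wire dividers, 140 deep (x), 360 wide (y) mm, fixed. Origin: centre of underside; front faces -x (to the robot), so its left is +y. Six bays, centres y = +145, +87, +29, -29, -87, -145, each 54 clear; floor 10 above the desk, dividers up to 94, low back wire at x = 66, 30 high. A book centred in a bay has its spine at x = -52.
- press: Wooden book press, 205 long (x), 120 wide (y) mm, fixed. Origin: centre of underside. The book stands at x = -55, y = 0 (its middle), thickness along x, spine to -y; cork-faced cheeks 98 high. At the +x end a straight-line toggle clamp drives the sliding cheek; its handle turns about a pivot parallel to y at x = 68, z = 46.
- clamp (a joint): Press clamp handle, rad. 0 = clamped: handle points to the press's +x, 0.12 above level. Grows as it swings up and over towards the book; 1.45 = upright, 1.95 = stop. Dead centre at 0.1; at 1.3 the cheek is about 10 mm back. Stays where left; a few newtons at the grip move it.
- clamp_grip (a point): Middle of the handle's red round grip (15 mm thick, 40 long along the handle), 65 mm from the pivot.
There are look-alikes about, which are no part of the job. Leave any green or orange look-alike of the red_one alone.

How it is judged (in metres and radians):
On the way:
1. the press clamp is flipped up, past upright or nearly so (1.2 rad) (value of joint clamp above 1.2 rad), for 0.2 s.
At the end, for the whole second after the job is handed in: Clamp beyond 1.2 rad. In each colour volume one stands one bay (58 mm, within 15) left of volume two and three one bay right, spines to the robot, in line within 15 mm, on the rack floor, upright within 0.08 rad, square within 0.2, at rest. Volumes two moved under 20 mm, upright (value of joint clamp above 1.2 rad and y of blue_one in the frame of blue_two between 0.043 and 0.073 m and x of blue_one in the frame of blue_two between -0.015 and 0.015 m and z of blue_one in the frame of blue_two between -0.004 and 0.004 m and angle between each of blue_one, blue_three, blue_two, red_one, red_three, red_two's own z axis and vertical below 0.08 rad and angle between the x axis of each of blue_one, blue_three, red_one, red_three and the x axis of rack, either way round below 0.2 rad and linear speed of each of blue_one, blue_three, blue_two, red_one, red_three, red_two below 0.02 m/s and angular speed of each of blue_one, blue_three, red_one, red_three below 0.1 rad/s and y of blue_three in the frame of blue_two between -0.073 and -0.043 m and x of blue_three in the frame of blue_two between -0.015 and 0.015 m and z of blue_three in the frame of blue_two between -0.004 and 0.004 m and distance of each of blue_two, red_two from where it was at the start of the episode below 0.02 m and y of red_one in the frame of red_two between 0.043 and 0.073 m and x of red_one in the frame of red_two between -0.015 and 0.015 m and z of red_one in the frame of red_two between -0.004 and 0.004 m and y of red_three in the frame of red_two between -0.073 and -0.043 m and x of red_three in the frame of red_two between -0.015 and 0.015 m and z of red_three in the frame of red_two between -0.004 and 0.004 m); the robot touches nothing.
It fails at once if the mended book is dragged out of the press while still clamped (value of joint clamp below 0.5 rad and distance of red_three from where it was at the start of the episode above 0.02 m and horizontal distance between red_three and press below 0.15 m).
It fails at once if a volume already in the rack is shifted or tipped (distance of any of blue_two, red_two from where it was at the start of the episode above 0.025 m or angle between any of blue_two, red_two's own z axis and vertical above 0.15 rad).
It also fails if it takes over 131 s, if anything falls off the work surface, if the arm or the gripper's body presses on something with over 40 N, if the wrist force passes 120 N, or if a joint passes its speed limit or range.

## Working session

There is one attempt and no reset: what is moved stays moved. The work goes in short steps, Python scripts to look and compute and a tool call to move; the robot and the scene stay as the last step left them, time stands still between calls to the robot, and variables do not carry over. Pictures are saved under pics/ and viewed, at most 14 in all, crops included, and the job is handed in when it is done.

Besides the shell and the picture viewer there is one more tool, called after "Request:" by a JSON object that holds its "op" and its "data". arm_command: Moves the arm, as the interface text tells. Its arguments: {"type":"object","properties":{"plan":{"type":"array"},"newtons":{"type":"number"}},"required":["plan"]}

```bash
mkdir -p pics && cat > h.py <<'E'
from cell import manip, eyes, ticket
import numpy as np, cv2
from scipy.spatial.transform import Rotation as R
def cam(n,save=None):
    c=eyes.camera(n)
    if save: cv2.imwrite('pics/'+save,c['img'])
    np.savez('last_'+n+'.npz',**{k:np.asarray(v) for k,v in c.items()})
    return c
def rot(o):
    o=np.asarray(o,float)
    return o if o.shape==(3,3) else (R.from_quat(o).as_matrix() if o.size==4 else R.from_euler('xyz',o).as_matrix())
def cloud(c):
    z=c['z_map'];v,u=np.mgrid[:z.shape[0],:z.shape[1]]
    p=np.stack([(u-c['cx'])/c['fx']*z,(v-c['cy'])/c['fy']*z,z],-1)
    return p@rot(c['orientation']).T+np.asarray(c['eye'])
def st():
    s=manip.read_state(); print({k:np.round(s[k],3).tolist() for k in s if k not in('qd','effort')})
E
python3 - <<'E'
from h import *
st()
for n in('top','side'):
    c=cam(n,n+'0.png');print(n,c['fx'],c['cx'],c['cy'],c['eye'],c['orientation'])
E
```

```text
{'clock': 0.0, 'joints': [1.04, 0.3, 1.522, 0.0, 1.321, -0.067], 'eef_pos': [245.891, 491.644, 177.073], 'eef_rot': [-3.14, -0.0, 2.678], 'wrist_force': [0.212, 0.913, -0.151], 'moment': [0.018, 0.001, 0.029], 'finger_force': 0.0, 'finger_gap': 93.878}
top 542.7278789779874 326.2096581529138 238.55414813803907 [ 374.24863448  -67.64296761 1344.34021716] [-3.07391232 -0.00791485 -1.585401  ]
side 567.8386743853953 317.27857990669753 244.73959534684042 [-272.21127254 -699.63377417 1121.90232087] [-2.39656354  0.01290358 -0.88174799]
```

View pics/top0.png

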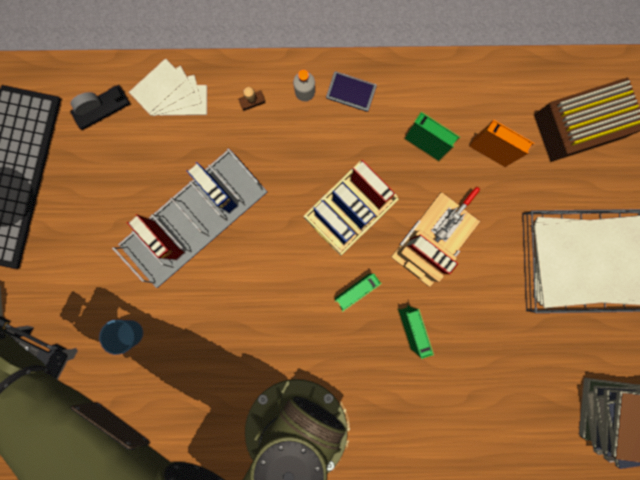

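View pics/side0.png

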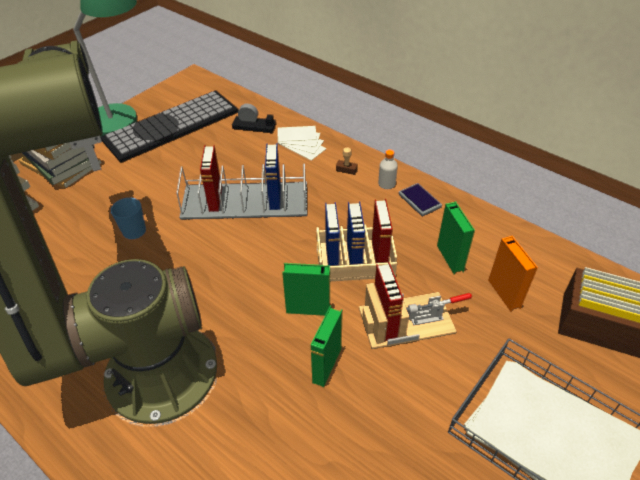

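The top view shows the rack on the left: red two at (157,237) in the 2nd bay from the left, blue two at (212,187) in the 2nd from the right. The tray is at (350,207), holding two blue books and one red. The press is at (437,240) with its red grip at (472,196). Next I fit the book tops from depth.

```bash
python3 - <<'E'
from h import *
c=dict(np.load('last_top.npz'));P=cloud(c)
m=((P[...,2]>150)&(P[...,2]<180)&(P[...,0]>150)).astype(np.uint8)
n,l,s,ce=cv2.connectedComponentsWithStats(m)
for i in range(1,n):
    if s[i,4]<80: continue
    p=P[l==i]; r=cv2.minAreaRect(p[:,:2].astype(np.float32))
    print(i,ce[i].round(),s[i,4],'z',np.median(p[:,2]).round(1),'c',np.round(r[0],1),'sz',np.round(r[1],1),'ang',round(r[2],1))
def fit(name,u0,u1,v0,v1,z0,z1):
    Q=P[v0:v1,u0:u1]; k=(Q[...,2]>z0)&(Q[...,2]<z1); r=cv2.minAreaRect(Q[k][:,:2].astype(np.float32));print(name,np.round(r[0],1),np.round(r[1],1),round(r[2],1),np.round(cv2.boxPoints(r)).tolist())
fit('rack',100,275,140,295,4,96)
fit('tray',300,402,155,258,6,90)
fit('press',390,485,180,290,5,30)
# red grip
b=c['img'].astype(int);k=np.zeros(b.shape[:2],bool);k[180:215,460:490]=((b[...,2]>150)&(b[...,1]<60)&(b[...,0]<60))[180:215,460:490]
p=P[k];print('grip',k.sum(),np.median(p,0),p.min(0),p.max(0))
im=cv2.resize(c['img'][150:300,290:490],(800,600),interpolation=cv2.INTER_CUBIC);cv2.imwrite('pics/crop1.png',im)
E
```

```text
1 [436. 129.] 545 z 153.5 c [ 696.3 -329.3] sz [104.5  30.8] ang 55.5
2 [510. 136.] 547 z 153.4 c [ 677.6 -493. ] sz [105.   30.6] ang 59.1
3 [374. 181.] 641 z 162.7 c [ 580.3 -184.6] sz [104.5  29. ] ang 44.2
4 [208. 185.] 659 z 163.3 c [578.3 181.1] sz [105.2  30.1] ang 40.7
5 [354. 203.] 667 z 163.0 c [ 532.3 -139.5] sz [105.1  30.9] ang 43.1
6 [335. 221.] 586 z 163.1 c [493.6 -96. ] sz [103.7  26.5] ang 43.7
7 [148. 237.] 687 z 163.1 c [465.4 311. ] sz [106.1  29.4] ang 41.3
8 [435. 254.] 697 z 162.9 c [ 417.8 -314.7] sz [104.8  31.1] ang 51.0
9 [359. 291.] 543 z 153.3 c [ 337.4 -146.6] sz [ 28.  104.1] ang 34.7
10 [420. 334.] 550 z 153.4 c [ 245.3 -279.1] sz [105.   28.6] ang 16.6
rack [525.  265.8] [435.2 383.8] 89.3 [[330.0, 51.0], [714.0, 46.0], [720.0, 481.0], [336.0, 486.0]]
tray [ 545.4 -140.6] [250.  254.8] 89.0 [[416.0, -263.0], [671.0, -268.0], [675.0, -18.0], [420.0, -13.0]]
press [ 472.1 -354.8] [237.3 270.6] 89.6 [[336.0, -473.0], [607.0, -474.0], [608.0, -237.0], [338.0, -235.0]]
grip 103 [ 558.06164193 -428.39567473   60.56631211] [ 374.24863448 -446.32981283   53.25519709] [ 579.37512861  -67.64296761 1344.34021716]
```

View pics/crop1.png

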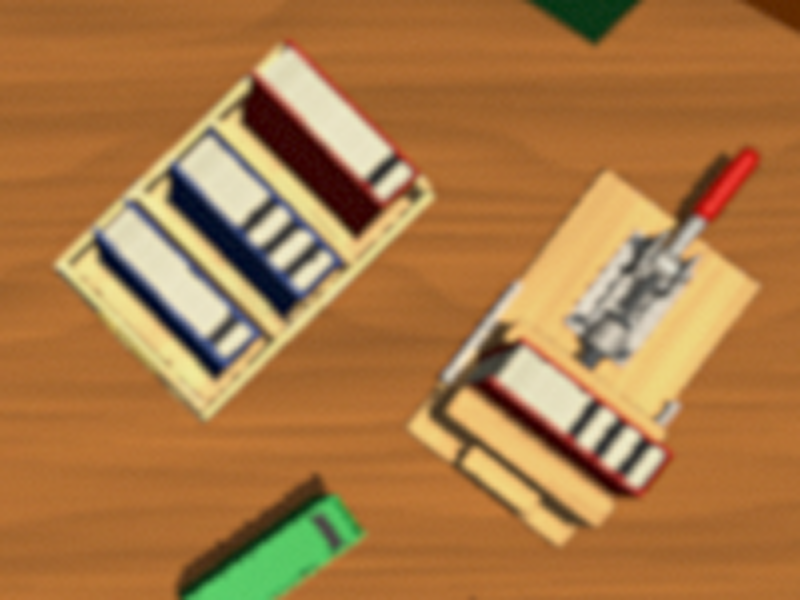

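Four measurements come out of this:

| Item | Centre (mm) | Yaw |
|---|---|---|
| blue_one | (494,-96) | 43.7° |
| blue_three | (532,-140) | 43° |
| red_one | (580,-185) | 44° |
| red_three | (418,-315) | 51° |

The rack yaw is 41°. The distance between the two rack volumes is 172 mm against an expected 174. The press yaw is -39°, which puts the clamp grip at about (563,-432,54). I'll go above the clamp grip now.

Request:
{"op": "arm_command", "data": {"plan": [[0.3,0,0,-0.03,0.108],[0.3,0,0,-0.03,0.108],[0.3,-0.04,-0.025,0,0],[0.3,-0.044,-0.0276,0,0],[0.3,-0.044,-0.0276,0,0],[0.3,-0.044,-0.0276,0,0],[0.3,-0.044,-0.0276,0,0],[0.3,-0.044,-0.0276,0,0],[0.3,-0.044,-0.0276,0,0],[0.3,-0.044,-0.0276,0,0],[0.3,-0.044,-0.0276,0,0],[0.3,-0.044,-0.0276,0,0],[0.3,-0.044,-0.0276,0,0],[0.3,-0.044,-0.0276,0,0],[0.3,-0.044,-0.0276,0,0],[0.3,-0.044,-0.0276,0,0],[0.3,-0.044,-0.0276,0,0],[0.3,-0.044,-0.0276,0,0],[0.3,-0.02,-0.012,0,0],[0.3,0,0,0,0]], "newtons": 15}}

```text
clock: 2.6
eef_pos: [522.2, -312.4, 236.4]
eef_rot: [-3.141, -0.002, 2.46]
wrist_force: [-0.4, -0.2, 0.4]
finger_gap: 61.2
finger_force: 0.0
```

```bash
cat >> h.py <<'E'
def go(x,y,z,yawdeg):
    s=manip.read_state();p=s['eef_pos'];Rt=rot(s['eef_rot'])
    yaw=np.degrees(s['eef_rot'][2]);d=(yawdeg-yaw+180)%360-180
    Rn=Rt@R.from_euler('z',-d,degrees=True).as_matrix()
    print('yaw',yaw.round(2),'turn first',round(np.radians(-d),4),'then shift',np.round(Rn.T@(np.array([x,y,z])-p),1))
E
python3 - <<'E'
from h import *
st(); go(563,-432,40,141)
c=cam('wrist','w1.png'); print(c['eye'],c['orientation'])
E
```

```text
{'clock': 2.6, 'joints': [-0.599, 0.4, 1.252, -0.0, 1.492, -1.489], 'eef_pos': [522.239, -312.425, 236.43], 'eef_rot': [-3.141, -0.002, 2.46], 'wrist_force': [-0.408, -0.214, 0.416], 'moment': [-0.035, -0.016, -0.015], 'finger_force': 0.0, 'finger_gap': 61.196}
yaw 140.96 turn first -0.0006 then shift [-107.3  -67.2  196.2]
[ 465.16437515 -265.21288988  444.11210377] [ 2.88449939e+00 -3.71020606e-04  8.88310103e-01]
```

View pics/w1.png

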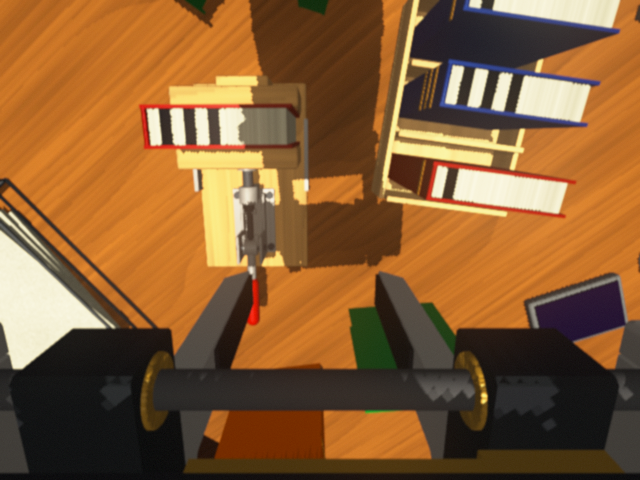

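The wrist view shows the press with the red grip at about (253,302), and red three with its top at (230,127). I'll measure both from this depth image.

```bash
cat >> h.py <<'E'
def books(n,z0=150,z1=180,mn=150):
    c=cam(n);P=cloud(c)
    m=((P[...,2]>z0)&(P[...,2]<z1)&(P[...,0]>150)).astype(np.uint8)
    k,l,s,ce=cv2.connectedComponentsWithStats(m)
    for i in range(1,k):
        if s[i,4]<mn: continue
        p=P[l==i]; r=cv2.minAreaRect(p[:,:2].astype(np.float32))
        print(ce[i].round(),s[i,4],'z',np.median(p[:,2]).round(1),'c',np.round(r[0],1),'sz',np.round(r[1],1),'ang',round(r[2],1))
E
python3 - <<'E'
from h import *
c=dict(np.load('last_wrist.npz'));P=cloud(c)
b=c['img'].astype(int);k=(b[...,2]>140)&(b[...,1]<60)&(b[...,0]<60);k[:270]=0;k[335:]=0;k[:,:235]=0;k[:,275:]=0
p=P[k];p=p[(p[:,2]>30)&(p[:,2]<90)];print(len(p),p.mean(0),p.min(0),p.max(0)); r=cv2.minAreaRect(p[:,:2].astype(np.float32));print(r)
books('wrist')
E
```

```text
304 [ 563.21636278 -427.6274317    59.52746333] [ 540.88635029 -446.09630965   52.57636095] [ 580.37645246 -409.20361931   65.06674847]
((561.6337890625, -425.3830261230469), (11.667720794677734, 49.64044189453125), 41.6679573059082)
[544.  15.] 4867 z 162.6 c [497.6 -98.6] sz [106.4  21.5] ang 46.6
[510.  94.] 7424 z 162.9 c [ 531.8 -138.7] sz [105.9  30.4] ang 43.3
[214. 127.] 6488 z 162.8 c [ 417.2 -314. ] sz [105.4  29.8] ang 51.1
[492. 189.] 5557 z 162.8 c [ 580.4 -183.8] sz [106.2  28.2] ang 43.3
```

Request:
{"op": "arm_command", "data": {"plan": [[0.3,-0.02,-0.012,0,0],[0.3,-0.03,-0.018,0,0],[0.3,-0.03,-0.019,0,0],[0.3,-0.0257,-0.0167,0,0],[0.3,0,0,0.02,0],[0.3,0,0,0.04,0],[0.3,0,0,0.04,0],[0.3,0,0,0.04,0],[0.3,0,0,0.035,0],[0.3,0,0,0.023,0],[0.3,0,0,0,0],[-1,0,0,0,0],[-1,0,0,0,0],[-1,0,0,0,0],[-1,0,0,0,0],[-1,0,0,0,0]]}}

```text
clock: 4.7
eef_pos: [563.4, -429.0, 39.7]
eef_rot: [3.142, 0.0, 2.462]
wrist_force: [0.1, 0.5, 0.3]
finger_gap: 14.5
finger_force: 0.0
```

Request:
{"op": "arm_command", "data": {"plan": [[-1,0,0,0,0],[-1,0,0,0,0],[-1,0.002,0,-0.0102,0],[-1,0.0037,0,-0.0097,0],[-1,0.0052,0,-0.009,0],[-1,0.0065,0,-0.0081,0],[-1,0.0077,0,-0.0069,0],[-1,0.0088,0,-0.0056,0],[-1,0.0095,0,-0.0042,0],[-1,0.0101,0,-0.0026,0],[-1,0.0103,0,-0.0009,0],[-1,0.0104,0,0.0007,0],[-1,0,0,0,0],[-1,0,0,0,0]]}}

```text
clock: 6.45
eef_pos: [505.8, -382.5, 96.2]
eef_rot: [-3.142, 0.0, 2.462]
wrist_force: [-0.5, -0.2, -0.3]
finger_gap: 0.8
finger_force: 0.0
```

```bash
python3 - <<'E'
from h import *
c=cam('side');im=cv2.resize(c['img'][230:370,330:500],(728,600));cv2.imwrite('pics/s1.png',im)
E
```

```text
(no output)
```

View pics/s1.png

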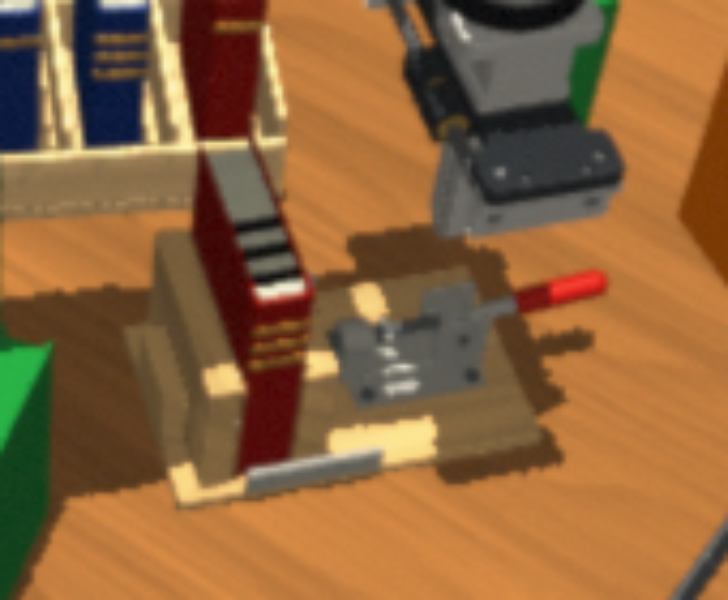

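The picture shows that the grip slipped out of the fingers, and the handle is still down with its red grip at about (560,290). I'll go back, grip lower and harder, and check the grip before lifting.

Request:
{"op": "arm_command", "data": {"plan": [[0,0,0,-0.02,0],[0,0,0,-0.02,0],[0,0,0,0,0],[0,-0.03,0,0,0],[0,-0.03,0,0,0],[0,-0.0137,0,0,0],[0,0,0,0,0],[0,0,0,0.03,0],[0,0,0,0.04,0],[0,0,0,0.03,0],[0,0,0,0.002,0],[-1,0,0,0,0],[-1,0,0,0,0],[-1,0,0,0,0],[-1,0,0,0,0],[-1,0,0,0,0],[-1,0,0,0,0],[-1,0,0,0,0]], "newtons": 40}}

```text
clock: 8.75
eef_pos: [563.0, -428.8, 34.3]
eef_rot: [-3.142, 0.0, 2.462]
wrist_force: [-0.7, -0.5, 2.3]
finger_gap: 0.4
finger_force: 0.7
```

```bash
python3 - <<'E'
from h import *
st()
c=cam('side');im=cv2.resize(c['img'][230:370,380:550],(728,600));cv2.imwrite('pics/s2.png',im)
E
```

```text
{'clock': 8.75, 'joints': [-0.703, 0.783, 1.132, -0.0, 1.227, -1.594], 'eef_pos': [562.987, -428.805, 34.262], 'eef_rot': [-3.142, 0.0, 2.462], 'wrist_force': [-0.665, -0.546, 2.349], 'moment': [-0.151, 0.152, 0.069], 'finger_force': 0.742, 'finger_gap': 0.368}
```

View pics/s2.png

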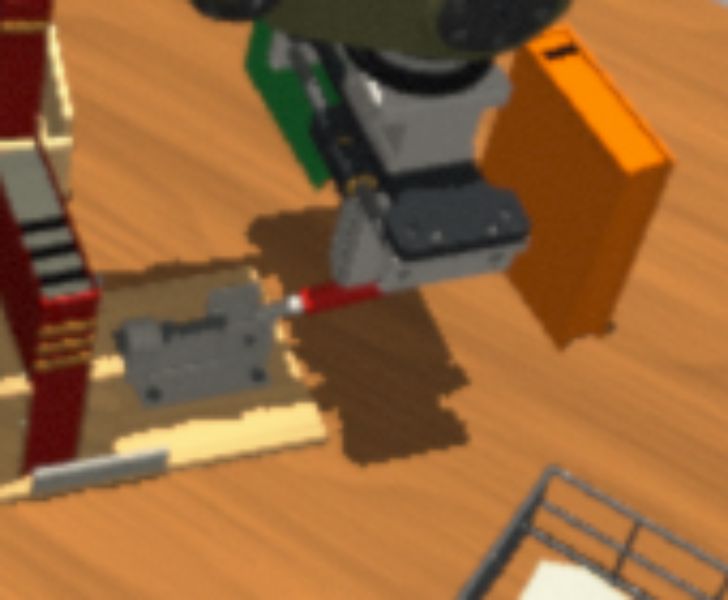

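```bash
python3 - <<'E'
from h import *
c=dict(np.load('last_side.npz'));M=rot(c['orientation'])
def pr(p):
    q=M.T@(np.array(p)-c['eye']);u=c['fx']*q[0]/q[2]+c['cx'];v=c['fy']*q[1]/q[2]+c['cy'];return np.round([u,v,(u-380)*4.28,(v-230)*4.28]),q[2]
print(pr([563,-429,34]),pr([563,-429,54]),pr([513.4,-392,46]))
P=cloud(c);b=c['img'].astype(int);k=(b[...,2]>90)&(b[...,1]<40)&(b[...,0]<40);k[:290]=0;k[310:]=0;k[:,:448]=0;k[:,480:]=0
p=P[k];print(len(p),np.median(p,0));
for u in range(450,472,4):
  col=np.where(k[:,u])[0]
  if len(col): print(u,col.min(),col.max(),P[col,u].mean(0).round(1))
for v,u in((292,480),(294,470),(290,490),(285,470)): print(u,v,P[v,u].round(1))
E
```

```text
(array([459., 301., 337., 305.]), np.float64(1350.296921766054)) (array([460., 296., 343., 283.]), np.float64(1335.596782330508)) (array([435., 303., 235., 314.]), np.float64(1332.0402328311804))
81 [ 550.25345503 -428.31876421   56.94513252]
454 297 302 [ 543.4 -423.6   56.5]
458 296 301 [ 549.3 -430.2   59.7]
462 298 300 [ 557.  -437.2   55.7]
466 297 299 [ 563.2 -443.7   58.5]
480 292 [ 506.3 -486.   172.2]
470 294 [ 486.7 -472.8  174.4]
490 290 [ 521.7 -500.4  175.2]
470 285 [ 489.  -466.7  197.4]
```

```bash
python3 - <<'E'
from h import *
c=cam('wrist','w2.png')
M=rot(c['orientation']);q=M.T@(np.array([563,-429,34.3])-c['eye']);print(c['fx']*q[0]/q[2]+c['cx'],c['fy']*q[1]/q[2]+c['cy'])
E
```

```text
312.01335826682555 269.9067250125918
```

View pics/w2.png

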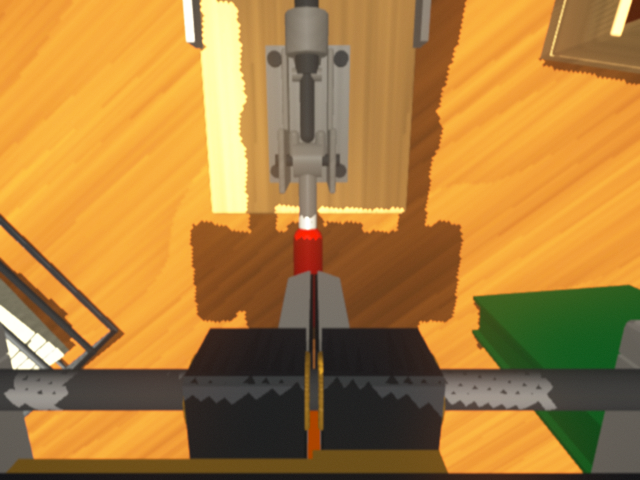

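```bash
python3 - <<'E'
from h import *
c=dict(np.load('last_wrist.npz'));P=cloud(c)
for u,v in((308,222),(308,235),(308,250),(308,262),(308,270),(314,280),(315,300),(300,280),(335,280),(293,280),(250,250),(308,200)): print(u,v,P[v,u].round(1),c['img'][v,u])
s=manip.read_state();print(s['eef_pos'],s['finger_gap'])
E
```

```text
308 222 [ 536.5 -409.9   54.5] [255 255 255]
308 235 [ 541.  -413.6   58.1] [ 13  45 254]
308 250 [ 546.6 -418.1   59.7] [ 22  37 171]
308 262 [ 551.6 -422.2   59.3] [ 18  32 167]
308 270 [ 554.4 -424.5   60.8] [ 49  59 156]
314 280 [ 557.4 -423.1   71. ] [23 29 80]
315 300 [ 557.1 -422.4   95.3] [25 28 54]
300 280 [ 551.9 -426.9   75.7] [103 114 122]
335 280 [ 562.1 -414.4   75.5] [102 114 122]
293 280 [ 550.1 -429.7   74.7] [101 113 122]
250 250 [ 536.  -459.6    0.7] [ 34  82 139]
308 200 [ 528.1 -403.1   52.8] [127 143 158]
[ 562.99926225 -428.8048519    34.25189718] 0.44604855263161497
```

```bash
python3 - <<'E'
from h import *
c=dict(np.load('last_wrist.npz'));cv2.imwrite('pics/w2c.png',cv2.resize(c['img'][215:315,260:370],(660,600),interpolation=cv2.INTER_NEAREST))
P=cloud(c)
for v in(272,276,284,290): print(v,[(u,P[v,u].round(0).tolist(),c['img'][v,u].tolist()) for u in(304,308,311,313,315,317,320,325)])
E
```

```text
272 [(304, [553.0, -426.0, 65.0], [75, 85, 141]), (308, [554.0, -424.0, 64.0], [100, 111, 127]), (311, [556.0, -424.0, 60.0], [35, 44, 152]), (313, [557.0, -423.0, 60.0], [17, 27, 153]), (315, [558.0, -423.0, 60.0], [18, 28, 150]), (317, [557.0, -421.0, 63.0], [62, 71, 135]), (320, [558.0, -420.0, 65.0], [93, 104, 126]), (325, [579.0, -431.0, 1.0], [61, 92, 133])]
276 [(304, [553.0, -426.0, 70.0], [102, 112, 123]), (308, [554.0, -424.0, 71.0], [103, 114, 123]), (311, [556.0, -424.0, 66.0], [39, 45, 58]), (313, [557.0, -424.0, 65.0], [23, 32, 80]), (315, [558.0, -423.0, 66.0], [23, 29, 60]), (317, [558.0, -422.0, 66.0], [68, 75, 83]), (320, [558.0, -420.0, 70.0], [103, 115, 123]), (325, [559.0, -418.0, 70.0], [102, 112, 121])]
284 [(304, [553.0, -425.0, 80.0], [103, 113, 122]), (308, [554.0, -424.0, 81.0], [101, 112, 121]), (311, [557.0, -424.0, 75.0], [34, 38, 50]), (313, [557.0, -424.0, 76.0], [24, 31, 80]), (315, [557.0, -423.0, 77.0], [25, 29, 59]), (317, [558.0, -422.0, 75.0], [61, 67, 76]), (320, [558.0, -420.0, 80.0], [103, 114, 122]), (325, [560.0, -418.0, 79.0], [103, 113, 123])]
290 [(304, [554.0, -426.0, 85.0], [101, 112, 121]), (308, [555.0, -424.0, 87.0], [102, 110, 120]), (311, [556.0, -424.0, 83.0], [31, 35, 45]), (313, [559.0, -425.0, 78.0], [22, 28, 78]), (315, [557.0, -422.0, 84.0], [24, 29, 56]), (317, [558.0, -422.0, 84.0], [55, 60, 69]), (320, [558.0, -420.0, 85.0], [101, 112, 119]), (325, [559.0, -418.0, 87.0], [103, 113, 120])]
```

View pics/w2c.png

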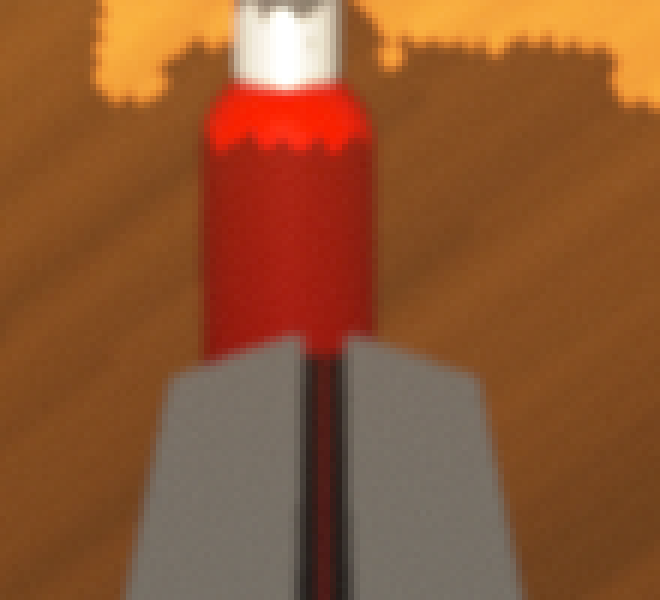

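The tips lie on top of the grip at z of about 62–65, while the reported TCP z is 34, so the fingertips sit higher than the reported TCP. I'll lift and measure the tips by depth at two openings.

Request:
{"op": "arm_command", "data": {"plan": [[-1,0,0,-0.03,0],[-1,0,0,-0.03,0],[-1,0,0,-0.03,0],[-1,0,0,0,0],[-1,0,0,0,0]]}}

```text
clock: 9.48
eef_pos: [562.7, -428.3, 122.8]
eef_rot: [3.141, -0.002, 2.462]
wrist_force: [0.9, -0.7, -0.5]
finger_gap: 0.6
finger_force: 0.0
```

```bash
cat > tip.py <<'E'
from h import *
c=cam('wrist');P=cloud(c);s=manip.read_state();p=np.array(s['eef_pos']);Rt=rot(s['eef_rot'])
q=(P-p)@Rt  # tool frame
m=(abs(q[...,0])<25)&(abs(q[...,1])<65)&(q[...,2]>-80)&(q[...,2]<20)
v=q[m];print('gap',s['finger_gap'],'TCPz',p[2],len(v),'tip z pct',np.percentile(v[:,2],[50,95,99,100]).round(1),'x',np.percentile(v[:,0],[1,50,99]).round(1),'y',np.percentile(v[:,1],[1,50,99]).round(1))
E
python3 tip.py
```

```text
gap 0.23067782196911937 TCPz 122.43596089790914 2730 tip z pct [-60.5 -35.  -30.4 -28. ] x [-2.3  9.5 10.1] y [-11.4   0.9  12.8]
```

Request:
{"op": "arm_command", "data": {"plan": [[0,0,0,0,0],[0,0,0,0,0],[0,0,0,0,0],[0,0,0,0,0],[0,0,0,0,0],[0,0,0,0,0],[0,0,0,0,0]]}}

```text
clock: 10.4
eef_pos: [563.0, -428.7, 124.2]
eef_rot: [3.142, 0.0, 2.462]
wrist_force: [0.6, 0.1, 0.6]
finger_gap: 47.2
finger_force: 0.0
```

```bash
python3 tip.py
```

```text
gap 47.2327722499653 TCPz 124.1875407006498 4048 tip z pct [-60.7 -34.  -29.7 -26.9] x [-7.4  9.3 10.2] y [-34.4   0.7  35.7]
```

The real fingertips are about 28 mm behind the reported TCP at both openings. From here on I use tip z = reported z + 28, which makes the clamp grip a descent to reported z of about 9.

Request:
{"op": "arm_command", "data": {"plan": [[0,0,0,0.03,0],[0,0,0,0.04,0],[0,0,0,0.03,0],[0,0,0,0.015,0],[0,0,0,0,0],[-1,0,0,0,0],[-1,0,0,0,0],[-1,0,0,0,0],[-1,0,0,0,0],[-1,0,0,0,0],[-1,0,0,0,0],[-1,0,0,0,0]], "newtons": 25}}

```text
clock: 11.95
eef_pos: [561.5, -431.2, 9.9]
eef_rot: [-3.138, 0.001, 2.46]
wrist_force: [-9.3, -10.6, 2.6]
finger_gap: 14.4
finger_force: 25.0
```

Request:
{"op": "arm_command", "data": {"plan": [[-1,0,-0.002,0,0],[-1,0.002,0,-0.0102,0],[-1,0.0037,0,-0.0097,0],[-1,0.0052,0,-0.009,0],[-1,0.0065,0,-0.0081,0],[-1,0.0077,0,-0.0069,0],[-1,0.0088,0,-0.0056,0],[-1,0.0095,0,-0.0042,0],[-1,0.0101,0,-0.0026,0],[-1,0.0103,0,-0.0009,0],[-1,0.0104,0,0.0007,0],[-1,0,0,0,0],[-1,0,0,0,0]]}}

```text
clock: 13.58
eef_pos: [504.3, -383.5, 65.7]
eef_rot: [3.141, 0.0, 2.462]
wrist_force: [-0.6, 0.2, -0.8]
finger_gap: 0.2
finger_force: 0.0
```

```bash
python3 - <<'E'
from h import *
c=cam('side');im=cv2.resize(c['img'][230:370,380:550],(728,600));cv2.imwrite('pics/s3.png',im)
E
```

```text
(no output)
```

View pics/s3.png

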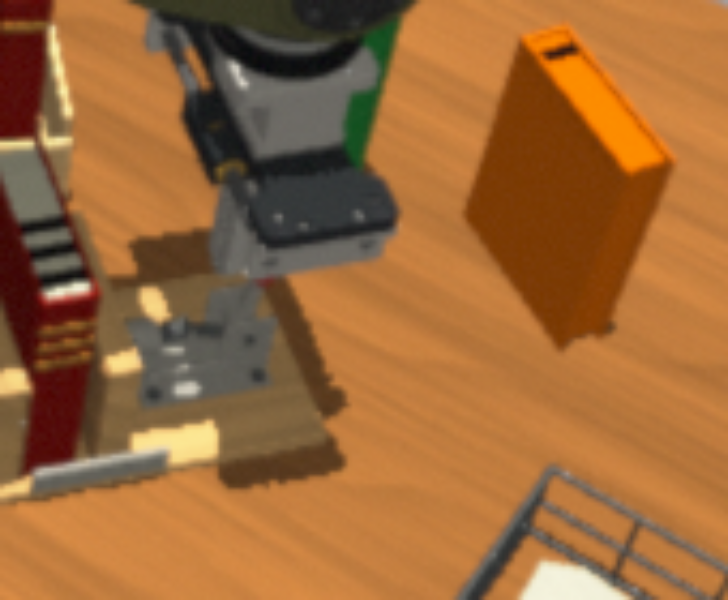

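The handle has swung up, and a red bit shows at (265,282) under the gripper. I'll measure its angle from the wrist depth.

```bash
cat > red.py <<'E'
from h import *
import sys
for n in sys.argv[1:]:
    c=cam(n);P=cloud(c)
    b=c['img'].astype(int);k=(b[...,2]>110)&(b[...,1]<60)&(b[...,0]<60)&(np.linalg.norm(P[...,:2]-[525,-400],axis=-1)<95)&(P[...,2]>30)
    q=P[k]-[513.4,-392,46]
    if len(q)<8: print(n,'few',len(q));continue
    x=q@[.777,-.629,0];y=q@[.629,.777,0];print(n,len(q),'x',np.percentile(x,[2,50,98]).round(),'y',np.percentile(y,[2,50,98]).round(),'z',np.percentile(q[:,2],[2,50,98]).round(),'ang',np.degrees(np.arctan2(np.median(q[:,2]),np.median(x))))
E
python3 red.py wrist top side
```

```text
wrist few 0
top few 0
side few 0
```

Request:
{"op": "arm_command", "data": {"plan": [[-1,0,0,-0.02,0],[-1,0,0,-0.04,0],[-1,0,0,-0.05,0],[-1,0,0,-0.05,0],[0,0,0,0,0],[0,0,0,0,0]]}}

```text
clock: 14.52
eef_pos: [503.9, -383.4, 224.6]
eef_rot: [3.142, -0.001, 2.462]
wrist_force: [0.3, 0.2, -1.0]
finger_gap: 17.3
finger_force: 0.0
```

```bash
python3 red.py wrist top side
```

```text
wrist 53 x [ 8. 11. 19.] y [-2.  0.  3.] z [82. 86. 88.] ang 82.82073931923203
top few 0
side 19 x [ 7. 15. 19.] y [-8. -5.  1.] z [73. 83. 87.] ang 79.57380424690697
```

The handle stands at about 1.3 rad, which is only just past the limit. I'll push it further over with shut fingers.

Request:
{"op": "arm_command", "data": {"plan": [[-1,-0.03,0,0,0],[-1,-0.028,0,0,0],[-1,0,0,0,0],[-1,0,0,0.04,0],[-1,0,0,0.05,0],[-1,0,0,0.04,0],[-1,0,0,0.017,0],[-1,0,0,0,0],[-1,0.008,0,0,0],[-1,0.008,0,0,0],[-1,0.008,0,0,0],[-1,0.008,0,0,0],[-1,0.008,0,0,0],[-1,0.007,0,0,0],[-1,0,0,0,0],[-1,0,0,-0.04,0],[-1,0,0,-0.05,0],[-1,0,0,-0.05,0],[-0.1,0,0,-0.03,0],[0.06,0,0,0,0]]}}

```text
clock: 17.18
eef_pos: [513.1, -390.9, 250.8]
eef_rot: [-3.142, 0.004, 2.462]
wrist_force: [-0.5, 0.3, -0.5]
finger_gap: 17.1
finger_force: 0.0
```

```bash
python3 red.py wrist side; python3 - <<'E'
from h import *
books('wrist')
go(417.5,-314.3,220,51)
E
```

```text
wrist 228 x [-76. -25. -16.] y [-7.  0.  6.] z [ 73.  82. 412.] ang 107.09988037261296
side 55 x [-29. -20.  -9.] y [-10.  -6.   3.] z [48. 78. 86.] ang 104.63788988854544
[586.  31.] 6056 z 162.9 c [ 524.6 -145.6] sz [87.1 31. ] ang 43.5
[310.  66.] 7070 z 162.9 c [ 417.4 -313.9] sz [105.3  30.2] ang 51.2
[576. 130.] 5394 z 162.8 c [ 579.  -185.1] sz [103.3  28.3] ang 43.4
[524. 342.] 2277 z 152.8 c [ 705.3 -314.8] sz [72.  29.9] ang 55.4
[323. 431.] 2178 z 152.4 c [ 668.9 -505.7] sz [73.  30.7] ang 58.7
yaw 141.05 turn first 1.5717 then shift [  -0.6 -121.4   27.2]
```

The clamp is now at about 1.73 rad. Next I take red_three.

Request:
{"op": "arm_command", "data": {"plan": [[0.1,0,0,0,0.1572],[0.1,0,0,0,0.1572],[0.1,0,0,0,0.1572],[0.1,0,0,0,0.1572],[0.1,0,0,0,0.1572],[0.1,0,0,0,0.1572],[0.1,0,0,0,0.1572],[0.1,0,0,0,0.1572],[0.1,0,0,0,0.1572],[0.1,0,0,0,0.1572],[0.1,0,-0.03,0,0],[0.1,0,-0.03,0,0],[0.1,0,-0.03,0,0],[0.1,0,-0.03,0,0],[0.1,0,0,0,0]]}}

```text
clock: 19.2
eef_pos: [418.4, -314.1, 248.0]
eef_rot: [-3.14, -0.0, 0.89]
wrist_force: [0.0, 0.2, 0.4]
finger_gap: 51.7
finger_force: 0.0
```

```bash
python3 - <<'E'
from h import *
go(417.5,-314.1,100,51.1)
E
```

```text
yaw 50.99 turn first -0.002 then shift [ -0.5  -0.6 148. ]
```

Request:
{"op": "arm_command", "data": {"plan": [[0.1,0,0,0.03,0],[0.1,0,0,0.04,0],[0.1,0,0,0.04,0],[0.1,0,0,0.028,0],[0.1,0,0,0.01,0],[0.1,0,0,0,0],[-1,0,0,0,0],[-1,0,0,0,0],[-1,0,0,0,0],[-1,0,0,0,0],[-1,0,0,0,0]], "newtons": 35}}

```text
clock: 20.58
eef_pos: [419.5, -315.1, 101.3]
eef_rot: [3.141, 0.0, 0.89]
wrist_force: [-2.0, 0.6, 6.3]
finger_gap: 29.6
finger_force: 34.9
```

Request:
{"op": "arm_command", "data": {"plan": [[-1,0,0,-0.01,0],[-1,0,0,-0.02,0],[-1,0,0,-0.03,0],[-1,0,0,-0.03,0],[-1,0,0,-0.03,0],[-1,0,0,-0.03,0],[-1,0,0,-0.03,0],[-1,0,0,0,0]]}}

```text
clock: 21.58
eef_pos: [419.8, -315.3, 282.4]
eef_rot: [3.138, 0.0, 0.89]
wrist_force: [0.8, 0.4, -3.4]
finger_gap: 29.9
finger_force: 34.9
```

```bash
python3 - <<'E'
from h import *
st();books('top')
E
```

```text
{'clock': 21.575, 'joints': [-0.714, 0.183, 1.425, -0.0, 1.53, -0.033], 'eef_pos': [419.756, -315.326, 282.424], 'eef_rot': [3.138, 0.0, 0.89], 'wrist_force': [0.85, 0.415, -3.432], 'moment': [-0.074, 0.084, -0.007], 'finger_force': 34.916, 'finger_gap': 29.915}
[436. 129.] 549 z 153.4 c [ 695.9 -329.2] sz [104.7  31.1] ang 55.1
[510. 136.] 538 z 153.5 c [ 677.9 -493. ] sz [105.   31.3] ang 58.8
[374. 181.] 644 z 162.9 c [ 580.1 -184.4] sz [104.5  29.1] ang 43.7
[208. 185.] 656 z 163.4 c [578.5 181.3] sz [106.   30.2] ang 40.8
[354. 203.] 671 z 163.1 c [ 532.1 -139.7] sz [104.6  31.2] ang 43.0
[335. 221.] 589 z 163.2 c [493.7 -96.2] sz [103.7  26.5] ang 43.2
[148. 236.] 675 z 163.2 c [465.3 310.7] sz [105.   29.1] ang 41.1
[359. 291.] 540 z 153.4 c [ 337.3 -146.8] sz [ 28.3 104.2] ang 34.5
```

Request:
{"op": "arm_command", "data": {"plan": [[-1,0,0,0,0.0872],[-1,0,0,0,0.0872],[-1,0.014,-0.012,0,0],[-1,0.027,-0.0235,0,0],[-1,0.027,-0.0235,0,0],[-1,0.027,-0.0235,0,0],[-1,0.027,-0.0235,0,0],[-1,0.027,-0.0235,0,0],[-1,0.027,-0.0235,0,0],[-1,0.027,-0.0235,0,0],[-1,0.027,-0.0235,0,0],[-1,0.027,-0.0235,0,0],[-1,0.027,-0.0235,0,0],[-1,0.027,-0.0235,0,0],[-1,0.027,-0.0235,0,0],[-1,0.027,-0.0235,0,0],[-1,0.027,-0.0235,0,0],[-1,0.027,-0.0235,0,0],[-1,0.014,-0.012,0,0],[-1,0,0,0,0]]}}

```text
clock: 24.12
eef_pos: [498.6, 254.0, 279.8]
eef_rot: [-3.141, 0.001, 0.718]
wrist_force: [-0.4, -0.2, -3.6]
finger_gap: 29.6
finger_force: 35.0
```

```bash
python3 - <<'E'
from h import *
go(503.4,267.2,280,41); books('wrist',140,176); books('top',140,350)
E
```

```text
yaw 41.13 turn first 0.0023 then shift [12.2 -6.8 -0.2]
[239. 207.] 4414 z 162.7 c [465.5 312.7] sz [105.   28.6] ang 40.7
[435. 207.] 5122 z 162.4 c [578.3 182.8] sz [105.3  31.1] ang 40.5
[562. 441.] 2620 z 161.8 c [490.9 -96.5] sz [97.  28.4] ang 43.1
[595. 438.] 340 z 143.6 c [ 513.8 -134. ] sz [83.2  3.8] ang 44.2
[436. 129.] 665 z 152.8 c [ 696.  -329.1] sz [104.6  31.4] ang 55.2
[509. 137.] 700 z 152.4 c [ 677.6 -492.8] sz [105.8  32.2] ang 57.5
[374. 182.] 679 z 162.6 c [ 580.2 -184.7] sz [104.4  29.5] ang 43.4
[208. 185.] 684 z 163.1 c [578.1 180.9] sz [105.3  30.1] ang 40.6
[354. 204.] 697 z 162.9 c [ 532.2 -139.3] sz [105.   30.6] ang 43.4
[171. 225.] 811 z 299.4 c [498.5 234.2] sz [96.  29.4] ang 22.8
[334. 221.] 599 z 163.0 c [493.9 -96.1] sz [103.9  26.6] ang 43.4
[359. 291.] 615 z 153.2 c [ 337.4 -146.6] sz [ 28.  104.2] ang 34.6
[420. 334.] 660 z 152.7 c [ 245.1 -279.5] sz [105.4  29.5] ang 16.8
```

Request:
{"op": "arm_command", "data": {"plan": [[-1,0.0127,-0.0073,0,0.002],[-1,0,0,0,0],[-1,0,0,0.02,0],[-1,0,0,0.03,0],[-1,0,0,0.03,0],[-1,0,0,0.03,0],[-1,0,0,0.03,0],[-1,0,0,0.02,0],[-1,0,0,0.01,0],[-1,0,0,0.004,0],[-1,0,0,0.002,0],[-1,0,0,0,0]]}}

```text
clock: 25.72
eef_pos: [504.2, 267.2, 105.2]
eef_rot: [3.141, -0.001, 0.713]
wrist_force: [-0.5, -0.3, -3.5]
finger_gap: 29.9
finger_force: 35.0
```

Request:
{"op": "arm_command", "data": {"plan": [[-1,0,0,0.002,0],[-1,0,0,0.0015,0],[-1,0,0,0.001,0],[-1,0,0,0,0]]}}

```text
clock: 26.22
eef_pos: [504.2, 267.2, 101.4]
eef_rot: [3.141, -0.001, 0.713]
wrist_force: [-4.8, -2.4, 7.5]
finger_gap: 29.7
finger_force: 35.0
```

Request:
{"op": "arm_command", "data": {"plan": [[-0.1,0,0,0,0],[-0.1,0,0,0,0],[-0.1,0,0,0,0],[-0.1,0,0,-0.01,0],[-0.1,0,0,-0.03,0],[-0.1,0,0,-0.04,0],[-0.1,0,0,-0.04,0],[-0.1,0,0,0,0]]}}

```text
clock: 27.22
eef_pos: [505.1, 267.6, 223.9]
eef_rot: [3.14, -0.006, 0.713]
wrist_force: [-0.5, 0.4, -0.5]
finger_gap: 42.0
finger_force: 0.0
```

```bash
python3 - <<'E'
from h import *
books('wrist',150,176,1500); books('top');go(580.2,-184.2,220,43.5)
E
```

```text
[230. 233.] 5152 z 162.8 c [465.4 312.7] sz [105.1  28.7] ang 40.7
[466. 239.] 6735 z 162.5 c [578.4 182.8] sz [104.9  31.5] ang 40.6
[312. 242.] 5698 z 162.8 c [503.2 267.6] sz [105.   30.1] ang 40.9
[436. 129.] 540 z 153.4 c [ 696.  -329.3] sz [104.8  30.7] ang 55.9
[510. 136.] 544 z 153.3 c [ 677.5 -493. ] sz [105.1  32.2] ang 59.1
[374. 182.] 644 z 162.8 c [ 580.3 -184.7] sz [104.6  29. ] ang 43.2
[208. 185.] 660 z 163.3 c [578.2 181. ] sz [105.6  30.1] ang 40.6
[354. 203.] 667 z 163.2 c [ 532.1 -139.4] sz [104.8  30.8] ang 43.2
[335. 221.] 586 z 163.3 c [493.7 -96. ] sz [103.8  26.3] ang 43.6
[173. 224.] 519 z 163.2 c [495.2 258.6] sz [84.7 31.6] ang 40.8
[359. 291.] 525 z 153.4 c [ 337.3 -146.7] sz [ 28.1 104.2] ang 34.5
[420. 334.] 546 z 153.5 c [ 244.9 -279.2] sz [105.1  29. ] ang 17.1
yaw 40.88 turn first -0.0458 then shift [-2.553e+02  3.798e+02  1.000e-01]
```

red_three stands 58.8 mm from red_two, square and in line. red_one is next.

Request:
{"op": "arm_command", "data": {"plan": [[-0.1,0,0,0,-0.0458],[0.06,-0.01,0.0148,0,0],[0.06,-0.0196,0.0292,0,0],[0.06,-0.0196,0.0292,0,0],[0.06,-0.0196,0.0292,0,0],[0.06,-0.0196,0.0292,0,0],[0.06,-0.0196,0.0292,0,0],[0.06,-0.0196,0.0292,0,0],[0.06,-0.0196,0.0292,0,0],[0.06,-0.0196,0.0292,0,0],[0.06,-0.0196,0.0292,0,0],[0.06,-0.0196,0.0292,0,0],[0.06,-0.0196,0.0292,0,0],[0.06,-0.0196,0.0292,0,0],[0.06,-0.01,0.0148,0,0],[0.06,0,0,0,0]]}}

```text
clock: 29.32
eef_pos: [580.0, -185.1, 219.5]
eef_rot: [-3.141, 0.0, 0.757]
wrist_force: [-0.7, -0.3, 1.3]
finger_gap: 50.1
finger_force: 0.0
```

```bash
python3 - <<'E'
from h import *
books('wrist',150,176,1500);go(580.3,-184.5,101,43.4)
E
```

```text
[313. 239.] 5504 z 162.7 c [ 580.7 -183.5] sz [104.8  28.1] ang 43.4
[142. 240.] 6346 z 162.7 c [494.  -94.5] sz [105.3  27.4] ang 43.3
[220. 236.] 5581 z 162.8 c [ 532.3 -138.1] sz [104.5  30.6] ang 43.2
[559. 252.] 5454 z 152.5 c [ 696.1 -328.1] sz [105.5  29.6] ang 55.5
yaw 43.45 turn first 0.0009 then shift [ -0.2   0.5 118.7]
```

Request:
{"op": "arm_command", "data": {"plan": [[0.06,0.001,0,0.02,0],[0.06,0,0,0.03,0],[0.06,0,0,0.03,0],[0.06,0,0,0.025,0],[0.06,0,0,0.011,0],[0.06,0,0,0.002,0],[-1,0,0,0,0],[-1,0,0,0,0],[-1,0,0,0,0],[-1,0,0,0,0],[-1,0,0,0,0],[-1,0,0,-0.01,0],[-1,0,0,-0.02,0],[-1,0,0,-0.03,0],[-1,0,0,-0.03,0],[-1,0,0,-0.03,0],[-1,0,0,-0.03,0],[-1,0,0,-0.03,0],[-1,0,0,0,0]]}}

```text
clock: 31.75
eef_pos: [581.7, -183.8, 284.1]
eef_rot: [3.138, -0.001, 0.759]
wrist_force: [0.3, 0.1, -3.3]
finger_gap: 27.8
finger_force: 35.0
```

```bash
python3 - <<'E'
from h import *
go(427.4,355.8,280,40.9)
E
```

```text
yaw 43.5 turn first 0.0454 then shift [ 236.7 -508.9    2.9]
```

Request:
{"op": "arm_command", "data": {"plan": [[-1,0,0,0,0.0454],[-1,0.0074,-0.0159,0,0],[-1,0.0148,-0.0318,0,0],[-1,0.0148,-0.0318,0,0],[-1,0.0148,-0.0318,0,0],[-1,0.0148,-0.0318,0,0],[-1,0.0148,-0.0318,0,0],[-1,0.0148,-0.0318,0,0],[-1,0.0148,-0.0318,0,0],[-1,0.0148,-0.0318,0,0],[-1,0.0148,-0.0318,0,0],[-1,0.0148,-0.0318,0,0],[-1,0.0148,-0.0318,0,0],[-1,0.0148,-0.0318,0,0],[-1,0.0148,-0.0318,0,0],[-1,0.0148,-0.0318,0,0],[-1,0.0148,-0.0318,0,0],[-1,0.0074,-0.0159,0,0],[-1,0,0,0,0]]}}

```text
clock: 34.12
eef_pos: [426.2, 356.7, 281.4]
eef_rot: [-3.142, 0.001, 0.716]
wrist_force: [-0.6, -0.3, -3.8]
finger_gap: 28.0
finger_force: 35.0
```

```bash
python3 - <<'E'
from h import *
go(427.4,355.8,105,40.9); books('wrist',150,176,1500); books('top',240,320,300)
E
```

```text
yaw 41.02 turn first 0.0021 then shift [  0.5   1.4 176.4]
[381. 221.] 4008 z 162.6 c [465.3 312.7] sz [105.   28.6] ang 40.7
[576. 220.] 5316 z 162.2 c [578.5 182.5] sz [105.   33.5] ang 40.5
[448. 222.] 4635 z 162.5 c [503.  267.8] sz [105.   30.9] ang 40.9
[120. 260.] 466 z 276.5 c [422.  334.6] sz [85.3 27.1] ang 22.5
```

Request:
{"op": "arm_command", "data": {"plan": [[-1,0.0005,0.0014,0.02,0.002],[-1,0,0,0.03,0],[-1,0,0,0.03,0],[-1,0,0,0.03,0],[-1,0,0,0.03,0],[-1,0,0,0.02,0],[-1,0,0,0.01,0],[-1,0,0,0.004,0],[-1,0,0,0.002,0],[-1,0,0,0,0]]}}

```text
clock: 35.48
eef_pos: [428.6, 355.4, 106.6]
eef_rot: [3.142, -0.001, 0.712]
wrist_force: [0.4, 0.4, -2.7]
finger_gap: 27.5
finger_force: 35.0
```

Request:
{"op": "arm_command", "data": {"plan": [[-1,0,0,0.002,0],[-1,0,0,0.0015,0],[-1,0,0,0.001,0],[-1,0,0,0,0]]}}

```text
clock: 35.98
eef_pos: [428.5, 355.5, 102.8]
eef_rot: [3.142, -0.001, 0.712]
wrist_force: [-3.6, -2.3, 7.7]
finger_gap: 27.5
finger_force: 35.0
```

Request:
{"op": "arm_command", "data": {"plan": [[-0.1,0,0,0,0],[-0.1,0,0,0,0],[-0.1,0,0,0,0],[-0.1,0,0,-0.01,0],[-0.1,0,0,-0.03,0],[-0.1,0,0,-0.04,0],[-0.1,0,0,-0.04,0],[-0.1,0,0,0,0]]}}

```text
clock: 36.98
eef_pos: [429.3, 356.0, 225.3]
eef_rot: [3.141, -0.006, 0.712]
wrist_force: [-0.3, 0.3, -0.4]
finger_gap: 42.6
finger_force: 0.0
```

```bash
python3 - <<'E'
from h import *
books('wrist',150,176,1500); books('top');go(532.3,-139,220,43.4)
E
```

```text
[616. 245.] 6227 z 162.1 c [577.3 183.7] sz [105.4  32.2] ang 41.8
[313. 241.] 5234 z 162.7 c [427.6 355.5] sz [104.9  28. ] ang 40.7
[392. 231.] 4893 z 162.6 c [465.3 312.5] sz [105.2  28.7] ang 40.8
[470. 241.] 6669 z 162.5 c [503.  267.4] sz [105.4  31.5] ang 40.9
[436. 129.] 549 z 153.3 c [ 696.1 -329.1] sz [104.4  31.4] ang 55.6
[509. 136.] 543 z 153.3 c [ 678. -493.] sz [104.9  31.6] ang 58.5
[208. 185.] 660 z 163.2 c [578.4 181.2] sz [104.8  30.1] ang 40.7
[354. 203.] 666 z 163.1 c [ 532.3 -139.6] sz [104.8  30.6] ang 43.2
[169. 219.] 700 z 163.4 c [502.7 265.5] sz [105.4  30.9] ang 40.8
[335. 221.] 588 z 163.3 c [493.7 -95.6] sz [104.1  26.5] ang 44.0
[149. 237.] 672 z 163.2 c [465.  310.6] sz [104.5  29.4] ang 40.3
[133. 258.] 529 z 163.2 c [420.8 347.2] sz [86.8 30.1] ang 39.7
[359. 291.] 539 z 153.5 c [ 337.4 -146.7] sz [ 28.3 104.3] ang 34.5
[420. 334.] 536 z 153.2 c [ 245.3 -279.1] sz [105.7  28.9] ang 17.2
yaw 40.79 turn first -0.0456 then shift [-264.   430.6    1.6]
```

Both red neighbours stand correctly, at offsets of 57 and 59 mm. blue_three is next.

Request:
{"op": "arm_command", "data": {"plan": [[-0.1,0,0,0,-0.0456],[0.06,-0.0094,0.0154,0,0],[0.06,-0.0189,0.0308,0,0],[0.06,-0.0189,0.0308,0,0],[0.06,-0.0189,0.0308,0,0],[0.06,-0.0189,0.0308,0,0],[0.06,-0.0189,0.0308,0,0],[0.06,-0.0189,0.0308,0,0],[0.06,-0.0189,0.0308,0,0],[0.06,-0.0189,0.0308,0,0],[0.06,-0.0189,0.0308,0,0],[0.06,-0.0189,0.0308,0,0],[0.06,-0.0189,0.0308,0,0],[0.06,-0.0189,0.0308,0,0],[0.06,-0.0189,0.0308,0,0],[0.06,-0.0094,0.0154,0,0],[0.06,0,0,0,0]]}}

```text
clock: 39.2
eef_pos: [532.0, -140.4, 221.1]
eef_rot: [-3.141, 0.0, 0.755]
wrist_force: [-0.7, -0.1, -0.5]
finger_gap: 49.8
finger_force: 0.0
```

```bash
python3 - <<'E'
from h import *
books('wrist',150,176,1500);go(532.3,-139,101,43.3)
E
```

```text
[230. 225.] 4786 z 162.7 c [494.2 -94.4] sz [104.6  26.6] ang 43.3
[312. 238.] 5807 z 162.8 c [ 532.  -138.3] sz [105.   30.1] ang 43.4
[632. 249.] 1945 z 152.7 c [ 688.1 -323. ] sz [106.4  12. ] ang 55.4
yaw 43.34 turn first 0.0008 then shift [ 6.000e-01 -1.000e-01  1.203e+02]
```

Request:
{"op": "arm_command", "data": {"plan": [[0.06,0.001,-0.0005,0.02,0],[0.06,0,0,0.03,0],[0.06,0,0,0.03,0],[0.06,0,0,0.025,0],[0.06,0,0,0.011,0],[0.06,0,0,0.003,0],[-1,0,0,0,0],[-1,0,0,0,0],[-1,0,0,0,0],[-1,0,0,0,0],[-1,0,0,0,0],[-1,0,0,-0.01,0],[-1,0,0,-0.02,0],[-1,0,0,-0.03,0],[-1,0,0,-0.03,0],[-1,0,0,-0.03,0],[-1,0,0,-0.03,0],[-1,0,0,-0.03,0],[-1,0,0,0,0]]}}

```text
clock: 41.62
eef_pos: [533.3, -138.8, 284.4]
eef_rot: [3.139, -0.002, 0.757]
wrist_force: [0.2, -0.5, -4.6]
finger_gap: 30.0
finger_force: 35.0
```

```bash
python3 - <<'E'
from h import *
go(616.3,138.1,280,40.9)
E
```

```text
yaw 43.4 turn first 0.0436 then shift [ 244.1 -155.     4.4]
```

289 mm, in about 8.5 rows.

Request:
{"op": "arm_command", "data": {"plan": [[-1,0,0,0,0.0436],[-1,0.0143,-0.009,0,0],[-1,0.0287,-0.0183,0,0],[-1,0.0287,-0.0183,0,0],[-1,0.0287,-0.0183,0,0],[-1,0.0287,-0.0183,0,0],[-1,0.0287,-0.0183,0,0],[-1,0.0287,-0.0183,0,0],[-1,0.0287,-0.0183,0,0],[-1,0.0143,-0.009,0,0],[-1,0.0143,-0.009,0,0],[-1,0,0,0,0],[-1,0,0,0,0]]}}

```text
clock: 43.25
eef_pos: [615.5, 137.5, 282.7]
eef_rot: [3.141, 0.0, 0.713]
wrist_force: [-0.2, 0.3, -4.0]
finger_gap: 29.9
finger_force: 35.0
```

```bash
python3 - <<'E'
from h import *
go(616.3,138.1,105,40.9); books('wrist',150,176,1500)
E
```

```text
yaw 40.86 turn first -0.0006 then shift [  1.    0.  177.7]
[ 53. 220.] 5090 z 162.9 c [465.7 312.5] sz [105.5  30.9] ang 40.3
[247. 220.] 4203 z 162.8 c [578.6 183. ] sz [104.8  30.5] ang 40.6
[120. 221.] 4950 z 162.9 c [503.5 267.7] sz [105.   31.8] ang 41.0
```

Request:
{"op": "arm_command", "data": {"plan": [[-1,0.001,-0.0005,0.02,0],[-1,0,0,0.03,0],[-1,0,0,0.03,0],[-1,0,0,0.03,0],[-1,0,0,0.03,0],[-1,0,0,0.02,0],[-1,0,0,0.01,0],[-1,0,0,0.004,0],[-1,0,0,0.002,0],[-1,0,0,0,0],[-1,0,0,0,0]]}}

```text
clock: 44.68
eef_pos: [616.2, 139.3, 107.1]
eef_rot: [3.141, -0.001, 0.714]
wrist_force: [-0.5, -0.1, -3.2]
finger_gap: 29.6
finger_force: 35.0
```

Request:
{"op": "arm_command", "data": {"plan": [[-1,0,0,0.002,0],[-1,0,0,0.0015,0],[-1,0,0,0.0015,0],[-1,0,0,0,0]]}}

```text
clock: 45.18
eef_pos: [616.2, 139.3, 103.4]
eef_rot: [3.141, -0.001, 0.714]
wrist_force: [-6.1, -0.3, 11.8]
finger_gap: 29.9
finger_force: 35.0
```

Request:
{"op": "arm_command", "data": {"plan": [[-0.1,0,0,0,0],[-0.1,0,0,0,0],[-0.1,0,0,0,0],[-0.1,0,0,-0.01,0],[-0.1,0,0,-0.03,0],[-0.1,0,0,-0.04,0],[-0.1,0,0,-0.04,0],[-0.1,0,0,0,0]]}}

```text
clock: 46.18
eef_pos: [617.1, 139.4, 225.8]
eef_rot: [3.138, -0.005, 0.714]
wrist_force: [-0.5, 0.0, 0.1]
finger_gap: 42.5
finger_force: 0.0
```

```bash
python3 - <<'E'
from h import *
books('wrist',150,176,1500);go(493.9,-95.2,220,43.4)
E
```

```text
[233. 232.] 5293 z 162.7 c [578.7 183.1] sz [104.7  30.6] ang 40.5
[ 16. 250.] 4337 z 162.4 c [468.7 309.4] sz [105.3  24.3] ang 38.7
[ 83. 241.] 7329 z 162.9 c [503.5 267.5] sz [105.1  32.1] ang 40.8
[312. 242.] 5611 z 162.8 c [614.8 139.3] sz [105.5  30. ] ang 40.8
yaw 40.9 turn first -0.0437 then shift [-250.1   86.2    2.9]
```

Request:
{"op": "arm_command", "data": {"plan": [[-0.1,0,0,0,-0.0437],[0.06,-0.0156,0.0054,0,0],[0.06,-0.0313,0.0108,0,0],[0.06,-0.0313,0.0108,0,0],[0.06,-0.0313,0.0108,0,0],[0.06,-0.0313,0.0108,0,0],[0.06,-0.0313,0.0108,0,0],[0.06,-0.0313,0.0108,0,0],[0.06,-0.0313,0.0108,0,0],[0.06,-0.0156,0.0054,0,0],[0.06,0,0,0,0],[0.06,0,0,0,0]]}}

```text
clock: 47.72
eef_pos: [493.7, -94.9, 221.5]
eef_rot: [-3.141, -0.0, 0.758]
wrist_force: [-0.1, -0.3, 0.0]
finger_gap: 49.9
finger_force: 0.0
```

```bash
python3 - <<'E'
from h import *
books('wrist',150,176,1500);go(493.9,-95.2,101,43.4)
E
```

```text
[314. 239.] 5021 z 162.7 c [494.1 -94.4] sz [104.7  26. ] ang 43.4
yaw 43.44 turn first 0.0007 then shift [ -0.2   0.4 120.5]
```

Request:
{"op": "arm_command", "data": {"plan": [[0.06,0,0,0.02,0],[0.06,0,0,0.03,0],[0.06,0,0,0.03,0],[0.06,0,0,0.025,0],[0.06,0,0,0.011,0],[0.06,0,0,0.003,0],[-1,0,0,0,0],[-1,0,0,0,0],[-1,0,0,0,0],[-1,0,0,0,0],[-1,0,0,0,0],[-1,0,0,-0.01,0],[-1,0,0,-0.02,0],[-1,0,0,-0.03,0],[-1,0,0,-0.03,0],[-1,0,0,-0.03,0],[-1,0,0,-0.03,0],[-1,0,0,-0.03,0],[-1,0,0,0,0]]}}

```text
clock: 50.15
eef_pos: [494.0, -95.7, 284.3]
eef_rot: [3.139, -0.002, 0.757]
wrist_force: [0.3, 1.3, -3.6]
finger_gap: 25.6
finger_force: 35.0
```

```bash
python3 - <<'E'
from h import *
go(540.5,225.8,280,40.9)
E
```

```text
yaw 43.4 turn first 0.0436 then shift [ 245.6 -212.5    4.2]
```

Request:
{"op": "arm_command", "data": {"plan": [[-1,0,0,0,0.0436],[-1,0.0123,-0.0106,0,0],[-1,0.0246,-0.0213,0,0],[-1,0.0246,-0.0213,0,0],[-1,0.0246,-0.0213,0,0],[-1,0.0246,-0.0213,0,0],[-1,0.0246,-0.0213,0,0],[-1,0.0246,-0.0213,0,0],[-1,0.0246,-0.0213,0,0],[-1,0.0246,-0.0213,0,0],[-1,0.0246,-0.0213,0,0],[-1,0.0123,-0.0106,0,0],[-1,0,0,0,0],[-1,0,0,0,0]]}}

```text
clock: 51.9
eef_pos: [539.9, 225.7, 282.5]
eef_rot: [3.142, 0.0, 0.714]
wrist_force: [-0.5, 0.0, -4.0]
finger_gap: 25.8
finger_force: 35.0
```

```bash
python3 - <<'E'
from h import *
go(540.5,225.8,105,40.9); books('wrist',150,176,1500)
E
```

```text
yaw 40.88 turn first -0.0003 then shift [  0.5   0.3 177.5]
[380. 221.] 4217 z 162.7 c [578.2 182.7] sz [105.5  30.5] ang 40.7
[120. 221.] 4711 z 162.8 c [427.7 355.7] sz [105.   29.8] ang 40.5
[184. 221.] 4322 z 162.8 c [465.5 313. ] sz [104.8  29.3] ang 40.6
[251. 221.] 4166 z 162.8 c [503.3 267.6] sz [105.   30.4] ang 41.0
[443. 222.] 4597 z 162.6 c [614.8 139.6] sz [104.8  31.1] ang 40.9
```

Request:
{"op": "arm_command", "data": {"plan": [[-1,0.0005,0,0.02,0],[-1,0,0,0.03,0],[-1,0,0,0.03,0],[-1,0,0,0.03,0],[-1,0,0,0.03,0],[-1,0,0,0.02,0],[-1,0,0,0.01,0],[-1,0,0,0.004,0],[-1,0,0,0.002,0],[-1,0,0,0,0],[-1,0,0,0.0015,0],[-1,0,0,0.0015,0],[-1,0,0,0,0]]}}

```text
clock: 53.58
eef_pos: [540.3, 226.8, 103.5]
eef_rot: [-3.142, 0.0, 0.714]
wrist_force: [-0.6, -1.4, -2.6]
finger_gap: 26.0
finger_force: 35.0
```

Request:
{"op": "arm_command", "data": {"plan": [[-1,0,0,0.0015,0],[-1,0,0,0.001,0],[-1,0,0,0,0]]}}

```text
clock: 53.95
eef_pos: [540.7, 226.9, 103.2]
eef_rot: [3.141, -0.001, 0.714]
wrist_force: [-7.2, -3.1, 14.9]
finger_gap: 26.1
finger_force: 35.0
```

Request:
{"op": "arm_command", "data": {"plan": [[-0.14,0,0,0,0],[-0.14,0,0,0,0],[-0.14,0,0,0,0],[-0.14,0,0,-0.01,0],[-0.14,0,0,-0.03,0],[-0.14,0,0,-0.04,0],[-0.14,0,0,-0.04,0],[-0.14,-0.02,0,-0.02,0],[-0.14,-0.04,0,0,0],[-0.14,-0.04,0,0,0],[-0.14,-0.04,0,0,0],[-0.14,0,0,0,0],[-0.14,0,0,0,0]]}}

```text
clock: 55.58
eef_pos: [435.1, 135.4, 241.8]
eef_rot: [3.141, -0.001, 0.714]
wrist_force: [0.1, -0.7, 0.0]
finger_gap: 40.5
finger_force: 0.0
```

```bash
python3 - <<'E'
from h import *
st();books('top');books('wrist',150,176,1500)
cam('side','s4.png')
E
python3 red.py side top
```

```text
{'clock': 55.575, 'joints': [0.221, 0.04, 1.675, 0.0, 1.425, 1.078], 'eef_pos': [435.082, 135.384, 241.796], 'eef_rot': [3.141, -0.001, 0.714], 'wrist_force': [0.077, -0.749, 0.037], 'moment': [-0.025, 0.093, 0.0], 'finger_force': 0.0, 'finger_gap': 40.55}
[436. 129.] 533 z 153.4 c [ 696.7 -329.6] sz [104.5  31.3] ang 55.0
[510. 136.] 537 z 153.5 c [ 677.5 -492.6] sz [104.9  30.5] ang 57.8
[228. 168.] 643 z 163.2 c [614.9 137.8] sz [105.7  29.9] ang 40.9
[207. 183.] 618 z 163.5 c [578.8 181.5] sz [104.4  30.3] ang 40.7
[183. 196.] 408 z 163.4 c [550.2 234.2] sz [82.7 26.5] ang 41.3
[160. 208.] 274 z 163.1 c [524.  283.9] sz [49.5 30.8] ang 40.9
[128. 253.] 664 z 163.0 c [427.6 353.7] sz [105.8  29.9] ang 40.6
[359. 291.] 535 z 153.3 c [ 337.3 -146.7] sz [ 28.3 104.1] ang 34.3
[420. 334.] 561 z 153.3 c [ 245.4 -279. ] sz [105.2  29. ] ang 16.4
[69. 59.] 6404 z 162.9 c [418.3 346.9] sz [79.7 30.1] ang 40.6
[150.  59.] 5831 z 162.9 c [455.8 304.1] sz [79.3 29.3] ang 40.5
[235.  59.] 5666 z 162.9 c [494.  259.3] sz [80.1 30.5] ang 40.9
[313.  58.] 4485 z 162.8 c [529.2 217.7] sz [74.7 26. ] ang 41.1
[398.  58.] 5616 z 162.7 c [568.3 173.9] sz [78.1 30.7] ang 40.6
[479.  59.] 6204 z 162.6 c [604.9 130.8] sz [78.9 31.4] ang 41.0
side 48 x [-28. -21.  -9.] y [-11.  -7.   0.] z [44. 75. 85.] ang 105.64218257817113
top 25 x [-30. -26. -18.] y [-3.  2.  6.] z [76. 82. 87.] ang 107.43918833875277
```

View pics/s4.png

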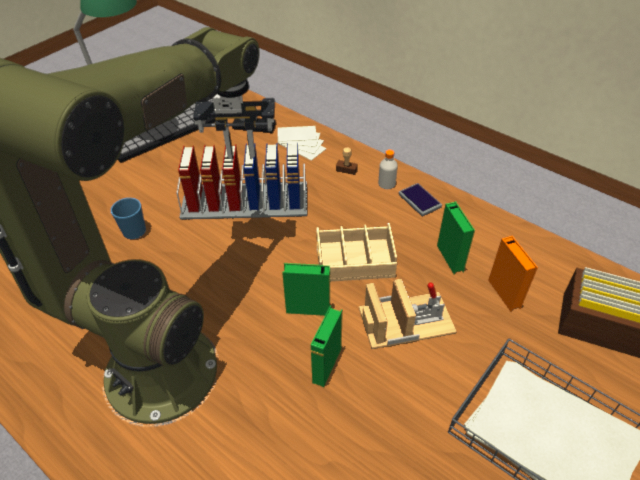

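The side view shows all six books upright in the rack from (189,180) to (293,175), the tray and press empty, and the clamp handle up at (433,290). Spacing is about 57–59 mm, and the spines are in line within about 5 mm.

```bash
python3 -c "
from cell import ticket
print(ticket.sign_off())"
```

```text
the job is handed in; nothing more can be done
None
```

The job is handed in at about 56 s: the clamp is open at about 1.7 rad, and both sets stand complete in the rack, spaced about 57–59 mm with spines in line within about 5 mm; the sign-off gave no verdict.

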